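# Shut down the hand-cranked soap doser

## Robot

A 6-joint arm with a two-finger parallel gripper is mounted at the origin on the work surface. World frame = base frame: x ahead of the robot, y to its left, z up, the work surface at z = 0. Lengths are in m, angles in rad, forces in N, time in s.
With the tool pointing down it reaches from about 0.35 to 0.775 m from the base axis. Payload 7.3 kg.
Tool frame: the origin (TCP) lies midway between the tips of the shut fingers; the grasp point (between the pads) lies 19 mm behind it; z points along the fingers, y is the line along which they close (so a half turn about z gives the same grasp; the last joint's range is limited). The gripper opens to 92 mm and grips with 3 to 60 N. Pads are 19 mm wide; open, the fingers measure 130 mm over their backs; the gripper's body (75 mm by 190 mm) begins 47 mm behind the grasp point.
Start: joints at [-0.146, 0.342, 1.524, -0, 1.275, -0.146], TCP at [0.525, 0, 0.227] pointing down, gripper open.
Joint ranges: [-2.53, 2.53], [-0.77, 2.02], [0.04, 2.7], [-1, 4.14], [0.28, 2.66], [-3.11, 3.11]. Speed limits (rad/s): [2.57, 2.57, 3.14, 3.14, 3.14, 3.14].

## Interface

Orientations are given as [roll, pitch, yaw] about the fixed x, y, z axes, in that order (R = Rz(yaw) Ry(pitch) Rx(roll)).
In Python, from cell import monitor, vision, workorder gives the robot as it stands.
- The arm moves only by the tool move_arm, never from a script. Its argument "rows" is a list of rows, each a list of 5 numbers: the shift along the world's x, y, z in mm, then the turn about the world's z in rad, then the closure, from -1 (fully open) to 1 (shut). A call has 1 to 12 rows; each row shifts and turns the commanded pose from where the row before left it; what a row does not reach is not made up. A row lasts 1/10 s, in which the tool goes at most 50 mm and 8.59 degrees, less where a joint would pass 70% of its speed; a pose out of reach is approached as far as the arm can. A call is refused whole if a number of a shift passes 50 or a number of a turn 0.15, either way. A call with a gripper value outside its range is refused whole. The fingers move at their own pace and stop on an object; "newtons" is the grip in N (left out, the last holds). Time passes only in rows, so rows that do not move let the fingers close. It gives the time, the measured TCP pose, the force, the opening and the grip force at its end, in the units of the state.
- monitor.observe(): the state, without advancing time (a new reading comes with each control period).
- vision.read_camera(name): name is "scene" or "side" or "wrist"; returns the picture (420x560x3 uint8, red, green, blue); there is no depth.
- vision.get_calibration(name): a dict with "K" (3x3 intrinsics, pixels), "T" (4x4, takes a point from camera to world coordinates); the wrist camera has in their place "mount" (4x4, takes a point from camera to tool coordinates, whose origin is the TCP and whose axes are the flange's). Camera axes: x right, y up, looking along -z (the intrinsics and any distortion apply to the point x, -y, -z); pixel columns grow to the right and rows downward; lengths in m; the calibration is good to about 2 mm. A picture is of the moment at which its call begins: read the wrist's pose just before it. get_calibration takes no time and is no camera call.
- workorder.hand_in(): hands the job in; it is judged then, once.
The state is a dict: "time": time; "qpos": joint angles; "qvel": joint speeds; "joint_efforts": joint torques, N m; "tool_pos": TCP position; "tool_rot": TCP orientation; "contact_force": force on the tool from outside, world axes, zero at the start; "torque": the same for the moment, N m; "opening": finger opening in m; "grip_force": force on a finger pad.
Only numpy, scipy, OpenCV 4.12 (cv2) and the standard library are available. Lean on these libraries where they do the work, as an engineer would, in place of code of your own. Each camera call takes 0.05 s, during which the arm holds its last target. There are 200 camera calls.

## Task

Shut the soap doser down for cleaning: first turn the dial on its sloped end fully anticlockwise to its end stop, and only once the dial is shut, wind the crank on its top clockwise, a full turn or a little more, until it meets its stop, to empty the pump. Leave both at their stops, let go, and do not disturb the caddy, the clear bin or the soap dispenser standing around it.

Things in the scene. Friction and masses are not known exactly. Their poses are not given: they have to be found in the camera images.
- doser: Soap doser, fixed: white housing 240 long (x) x 200 wide (y) x 105 mm high. Origin: centre of underside; x from its low end to its high end; the low end faces the robot's left (yaw -1.57 +- 0.4 rad). From x -120, z 21 mm its top slopes up at 35 degrees to x 0, z 105, then runs level to x +120. The dial's axis leaves the slope at x -60, y 0, z 63 mm, square to it. A spout juts 62 mm to +y.
- dial (a joint): Black dial on the slope: disc 44 mm across, 8 thick, with a bar grip 42 long, 14 wide, top 38 mm over the disc's underside, on a grey collar 6 mm thick. rad: 0 = shut, the anticlockwise stop (bar straight up the slope, white mark at the low end); grows clockwise, looking onto it, to 4.7. Starts 1.7 to 2.9, so it may need two grasps. Friction 0.06 N m; stays where left.
- dial_grip (a point): On the dial's axis, 37 mm above the slope, 7 mm below the bar's top: where to hold the bar, tool along the axis (fingertips clear the disc by 4 mm). z axis: the dial's axis, out of the slope, 35 degrees from vertical towards the doser's -x; x axis: along the bar, away from the white mark, uphill at value 0; turns with the dial.
- crank (a joint): Steel crank on the level top: flat arm with upright black handle, vertical axis at x +50, y 0 mm of the doser. rad, growing clockwise from above: 0 = one end stop, arm pointing straight to the doser's high end (+x); 7.1 = the other end stop, 0.82 rad past a full turn. Starts 0 to 0.75. Friction 0.08 N m; stays where left.
- crank_post (a point): Point on the axis of the crank's upright round handle (19 mm across, turning freely on the arm, from 127 to 171 mm above the shelf), 153 mm above the shelf and 45 mm from the crank's axis: where to hold it from above. Nothing else on the doser is higher than 130 mm.
- crank_axis (a point): Point on the crank's vertical axis, 153 mm above the shelf: centre of the circle that point crank_post follows.
- caddy: Bystander, loose: white plastic caddy with dividers, 150 x 260 x 100 mm, with a spray bottle (225 mm high), a round steel drain cover and a green-handled scrub brush (190 mm high) standing in it. Origin at the centre of its underside. Stands left or right of the doser.
- bin: Bystander, loose: clear acrylic bin with its hinged lid shut, 150 x 200 x 115 mm. Origin at the centre of its underside. Stands on the other side of the doser from the caddy.
- dispenser: Bystander, loose: press-button soap dispenser, white round bottle 72 mm across with a steel pump head, 145 mm high. Origin at the centre of its underside. Stands left of the doser, nearer the robot.

How it is judged:
By the outcome, as a careful person would: the job done as asked, in the order asked, and still so for the second after the job is handed in, with the robot touching nothing.
It also fails if it takes over 72 s, if anything falls off the work surface, if the arm or the gripper's body presses on something with over 40 N, if the wrist force passes 120 N, or if a joint passes its speed limit or range.

## Working session

There is one attempt and no reset: what is moved stays moved. The work goes in short steps, Python scripts to look and compute and a tool call to move; the robot and the scene stay as the last step left them, time stands still between calls to the robot, and variables do not carry over. Pictures are saved under pics/ and viewed, at most 10 in all, crops included, and the job is handed in when it is done.

Besides the shell and the picture viewer there is one more tool, called after "Emit:" as name([rows], argument=value, ...), one row to a line, values as JSON. move_arm: Moves the arm, as the interface text tells. Its arguments: {"type":"object","properties":{"rows":{"type":"array","items":{"type":"array","items":{"type":"number"}}},"newtons":{"type":"number"}},"required":["rows"]}

```bash
mkdir -p pics
python3 - <<'E'
from cell import monitor, vision
import cv2,numpy as np
s=monitor.observe();print(s)
for n in("scene","side","wrist"):
    im=vision.read_camera(n);cv2.imwrite(f"pics/{n}0.png",im[:,:,::-1])
    print(n,{k:np.round(v,4).tolist() if not isinstance(v,str) else v for k,v in vision.get_calibration(n).items()})
a=[cv2.imread(f"pics/{n}0.png") for n in("scene","side","wrist")]
E
```

```text
{'time': 0.0, 'qpos': array([-1.45998988e-01,  3.42723836e-01,  1.52503564e+00, -1.30154491e-05,
        1.27541577e+00, -1.45997068e-01]), 'qvel': array([ 0.00019178,  0.00026481,  0.00016935, -0.00155708,  0.00109449,
        0.00101334]), 'joint_efforts': array([ 7.61924657e-04, -4.31245601e+01, -2.44219762e+01,  7.17750052e-02,
        5.59406646e-02, -1.04314388e-04]), 'tool_pos': array([5.24577746e-01, 8.08770257e-05, 2.26037898e-01]), 'tool_rot': array([-3.14002509e+00, -2.17920576e-04,  1.57079803e+00]), 'contact_force': array([ 0.31084966, -0.44678075, -0.20141191]), 'torque': array([-0.04334038,  0.02372123,  0.03988274]), 'grip_force': 0.0, 'opening': 0.091671158928235}
scene {'K': [[488.039, 0.0, 283.1216], [0.0, 488.039, 211.0922], [0.0, 0.0, 1.0]], 'T': [[-0.6555, -0.6127, 0.4414, 1.204], [0.7551, -0.5409, 0.3704, 0.55], [0.0118, 0.5761, 0.8173, 1.3534], [0.0, 0.0, 0.0, 1.0]]}
side {'K': [[458.1652, 0.0, 276.2839], [0.0, 458.1652, 212.6612], [0.0, 0.0, 1.0]], 'T': [[0.7118, 0.5075, -0.4856, -0.1153], [-0.7022, 0.5317, -0.4735, -0.6163], [0.0179, 0.678, 0.7348, 1.0591], [0.0, 0.0, 0.0, 1.0]]}
wrist {'K': [[322.989, 0.0, 278.8668], [0.0, 322.989, 211.9339], [0.0, 0.0, 1.0]], 'mount': [[-0.0002, 0.9628, 0.2701, 0.0731], [1.0, -0.0003, 0.0015, -0.0001], [0.0015, 0.2701, -0.9628, -0.1587], [0.0, 0.0, 0.0, 1.0]]}
```

View pics/scene0.png

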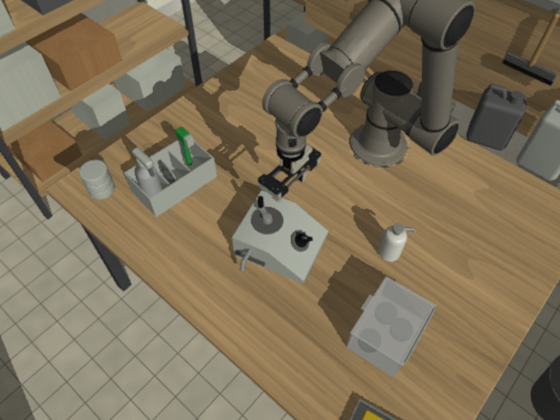

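View pics/side0.png

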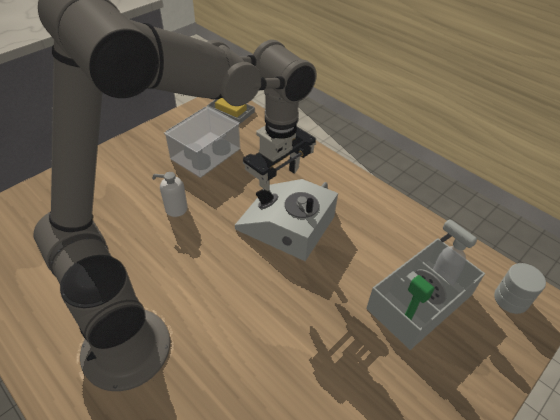

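View pics/wrist0.png

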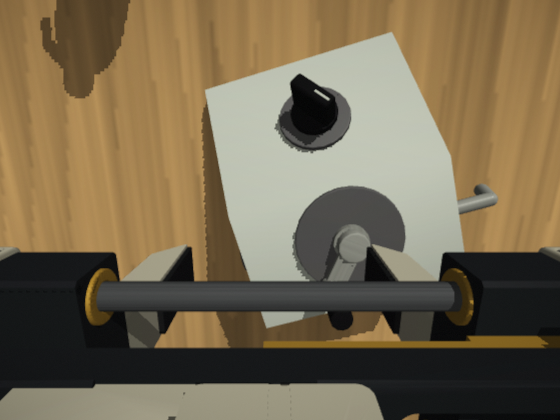

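The wrist view shows the doser clearly. Its crease corners are near (228,218) and (450,155), and its low-end corners near (207,90) and (392,33). The dial is around (315,105), with its white mark pointing right and down in the image. The crank hub is at (350,240) and the handle at (340,318). The bin and dispenser are on the left and the caddy is on the right.

```bash
cat > h.py <<'E'
import numpy as np,cv2
from scipy.spatial.transform import Rotation as Rt
from cell import monitor,vision
def camT(n,s=None):
    c=vision.get_calibration(n)
    if n!="wrist": return np.array(c["K"]),np.array(c["T"])
    T=np.eye(4);T[:3,:3]=Rt.from_euler('xyz',s["tool_rot"]).as_matrix();T[:3,3]=s["tool_pos"]
    return np.array(c["K"]),T@np.array(c["mount"])
def ray(K,T,p):
    d=np.linalg.inv(K)@[p[0],p[1],1];d=T[:3,:3]@(d*[1,-1,-1]);return T[:3,3],d
def onz(K,T,p,z):
    o,d=ray(K,T,p);return o+d*(z-o[2])/d[2]
def onplane(K,T,p,q,n):
    o,d=ray(K,T,p);return o+d*(np.dot(np.subtract(q,o),n)/np.dot(d,n))
def proj(K,T,P):
    c=np.linalg.inv(T)@np.append(P,1);u=K@[c[0],-c[1],-c[2]];return u[:2]/u[2]
E
python3 - <<'E'
from h import *
s=monitor.observe();K,T=camT("wrist",s)
im=cv2.imread("pics/wrist0.png");g=cv2.cvtColor(im,cv2.COLOR_BGR2GRAY)
px=np.float32([[228,218],[450,155],[207,90],[392,33],[268,327]]).reshape(-1,1,2)
px=cv2.cornerSubPix(g,px,(5,5),(-1,-1),(3,50,.01)).reshape(-1,2)
# tool yaw: left of image = world -x. doser y: spout (+y) is at image right
M=np.array([[0,-.1,.105],[0,.1,.105],[-.12,-.1,.021],[-.12,.1,.021],[.12,-.1,.105]])
W=np.array([onz(K,T,p,m[2]) for p,m in zip(px,M)]);print(px.tolist());print(W.round(4))
A=M[:,:2];B=W[:,:2];a=A-A.mean(0);b=B-B.mean(0)
yaw=np.arctan2((a[:,0]*b[:,1]-a[:,1]*b[:,0]).sum(),(a*b).sum())
R=Rt.from_euler('z',yaw).as_matrix();t=np.append(B.mean(0)-R[:2,:2]@A.mean(0),0)
print("yaw",yaw,"pos",t);print("res mm",((W-(M@R.T+t))*1000).round(1).tolist())
np.savez("pose.npz",R=R,t=t)
n=R@[-np.sin(.6109),0,np.cos(.6109)];b0=R@[-.06,0,.063]
print("grip pt",b0+.037*n,"crank axis",R@[.05,0,.153]+t)
for nm in("scene","side"):
    k,TT=camT(nm)
    for P in ([0,-.1,.105],[0,.1,.105],[-.12,-.1,.021],[.05,0,.107]): print(nm,proj(k,TT,R@P+t).round(0))
sc=np.float32
# handle top from scene+side
pr=[]
for nm,p in(("scene",(262,200)),("side",(310,201))):
    k,TT=camT(nm);print(nm,"handle top on z=.171",onz(k,TT,p,.171).round(4), (R.T@(onz(k,TT,p,.171)-t)).round(4))
print("wrist handle",(R.T@(onz(K,T,(341,322),.165)-t)).round(4))
print("grip px",[proj(K,T,b0+t+h*n).round(0).tolist() for h in(.006,.014,.037,.044)])
c=[cv2.resize(im[50:170,250:380],None,fx=4,fy=4,interpolation=cv2.INTER_CUBIC)]
cv2.imwrite("pics/dial.png",c[0])
a=cv2.resize(cv2.imread("pics/scene0.png")[170:310,220:360],(560,560));b=cv2.resize(cv2.imread("pics/side0.png")[170:270,220:350],(560,430))
E
```

```text
[[230.05584716796875, 222.98941040039062], [450.60394287109375, 155.80490112304688], [204.3913116455078, 89.59252166748047], [390.5578308105469, 31.18222427368164], [266.157470703125, 327.7005310058594]]
[[ 0.4797 -0.0158  0.105 ]
 [ 0.6712  0.0447  0.105 ]
 [ 0.445   0.1055  0.021 ]
 [ 0.6367  0.1609  0.021 ]
 [ 0.5113 -0.1256  0.105 ]]
yaw -1.2854709014519154 pos [0.5747463  0.01652444 0.        ]
res mm [[0.9, -4.2, -0.0], [0.5, 0.0, -0.0], [0.0, 2.0, 0.0], [-0.2, 1.0, 0.0], [-1.2, 1.1, -0.0]]
grip pt [-0.02286192  0.07793953  0.09330789] crank axis [ 0.58881979 -0.03145406  0.153     ]
scene [295. 202.]
scene [267. 251.]
scene [328. 230.]
scene [267. 220.]
side [270. 221.]
side [302. 179.]
side [235. 225.]
side [302. 205.]
scene handle top on z=.171 [ 0.5765 -0.0604  0.171 ] [ 0.0743 -0.0199  0.171 ]
side handle top on z=.171 [ 0.5678 -0.0765  0.171 ] [ 0.0873 -0.0328  0.171 ]
wrist handle [ 0.0899 -0.0285  0.165 ]
grip px [[314.0, 117.0], [313.0, 112.0], [312.0, 95.0], [311.0, 90.0]]
```

View pics/dial.png

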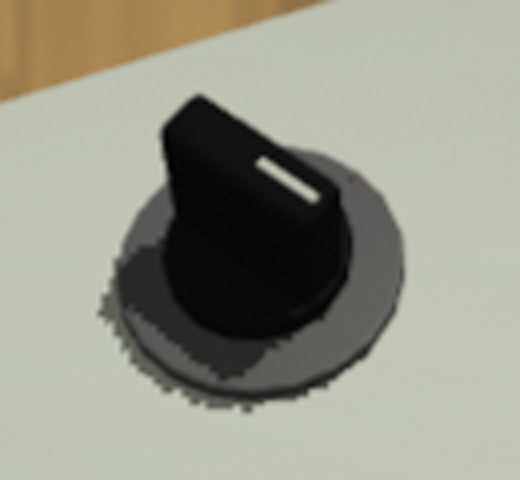

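The doser pose fits to about 2 mm, apart from one soft crease corner. In the crop the white mark runs from (258,160) to (318,199), which is (314.5,90) to (329.5,99.8) in the full picture.

Run:
```python
from h import *
z=np.load("pose.npz");R,t=z["R"],z["t"];s=monitor.observe();K,T=camT("wrist",s)
n=R@[-np.sin(.6109),0,np.cos(.6109)];u=R@[np.cos(.6109),0,np.sin(.6109)];v=np.cross(n,u)
top=R@[-.06,0,.063]+t+.044*n
f=lambda x,y:(250+x/4,50+y/4)
for p in(f(258,160),f(318,199),f(200,97),f(165,130),f(338,190),f(310,218)):
    P=onplane(K,T,p,top,n)-top;print((P@u*1000).round(1),(P@v*1000).round(1))
d=onplane(K,T,f(318,199),top,n)-onplane(K,T,f(258,160),top,n)
b=-d/np.linalg.norm(d) # away from mark
th=-np.arctan2(b@v,b@u);print("theta",th,"top",top,"world bar yaw",np.arctan2(b[1],b[0]))
for k in np.arange(0,th+.3,.2):
    b=u*np.cos(k)-v*np.sin(k);print(round(k,2),"bar yaw",round(np.arctan2(b[1],b[0]),3))
print(s["tool_rot"])
```

```text
1.2 2.7
14.7 11.6
-18.8 -4.6
-13.2 -13.7
14.0 15.9
18.5 8.8
theta 2.560916142447456 top [0.55075421 0.09831687 0.09904181] world bar yaw 2.531480305106685
0.0 bar yaw -1.285
0.2 bar yaw -1.528
0.4 bar yaw -1.762
0.6 bar yaw -1.981
0.8 bar yaw -2.184
1.0 bar yaw -2.372
1.2 bar yaw -2.548
1.4 bar yaw -2.716
1.6 bar yaw -2.88
1.8 bar yaw -3.045
2.0 bar yaw 3.068
2.2 bar yaw 2.889
2.4 bar yaw 2.697
2.6 bar yaw 2.49
2.8 bar yaw 2.266
[-3.14043560e+00 -1.59034854e-04  1.57078745e+00]
```

Dial reads about 2.56 rad. The tool stays vertical, so I'll hold the bar lightly like a wrench. Going from tool yaw -0.61 to +1.86 keeps joint 6 within its range.

Emit:
move_arm([
  [7, 23, 0, -0.15, 0],
  [7, 23, 0, -0.15, 0],
  [7, 23, 0, -0.15, 0],
  [7, 23, 0, -0.15, 0],
  [0, 0, 0, -0.15, 0],
  [0, 0, 0, -0.15, 0],
  [0, 0, 0, -0.15, 0],
  [0, 0, 0, -0.15, 0],
  [0, 0, 0, -0.15, 0],
  [0, 0, 0, -0.15, 0],
  [0, 0, 0, -0.15, 0],
  [0, 0, 0, -0.15, 0],
], newtons=15)

```text
time: 1.35
tool_pos: [0.5528, 0.092, 0.2264]
tool_rot: [3.141, 0.001, -0.235]
contact_force: [-0.1, 0.8, -0.1]
opening: 0.046
grip_force: 0.0
```

Emit:
move_arm([
  [0, 0, -25, -0.15, 0],
  [0, 0, -25, -0.15, 0],
  [0, 0, -20, -0.08, 0],
  [0, 0, 0, 0, 0],
  [0, 0, 0, 0, 0],
])

```text
time: 1.85
tool_pos: [0.5531, 0.092, 0.1569]
tool_rot: [3.141, 0.0, -0.607]
contact_force: [-0.5, 0.1, 0.9]
opening: 0.0459
grip_force: 0.0
```

Run:
```python
from h import *
s=monitor.observe();print(s["tool_pos"],s["tool_rot"],s["qpos"].round(2),s["opening"])
cv2.imwrite("pics/w1.png",vision.read_camera("wrist")[:,:,::-1])
```

```text
[0.55311335 0.09202604 0.1569231 ] [ 3.14122196e+00  3.76295748e-04 -6.06843453e-01] [ 0.03  0.47  1.53 -0.    1.15  2.21] 0.04588244655296367
```

View pics/w1.png

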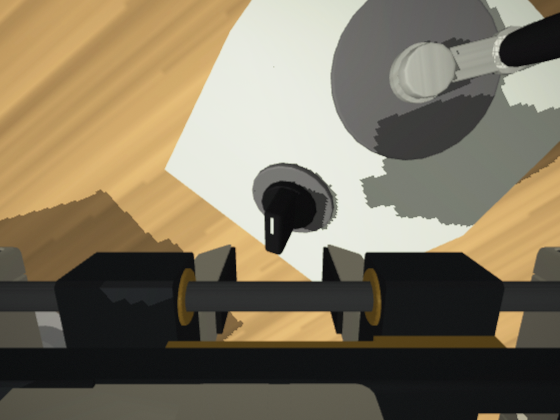

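The bar appears vertical in the image at x≈277, midway between the fingertips at 235 and 325, so it's lined up. Next: descend and close.

Emit:
move_arm([
  [0, 0, -25, 0, 0],
  [0, 0, -25, 0, 0],
  [0, 0, -15, 0, 0],
  [0, 0, -10, 0, 0],
  [0, 0, 0, 0, 0.3],
  [0, 0, 0, 0, 1],
  [0, 0, 0, 0, 1],
  [0, 0, 0, 0, 1],
])

```text
time: 2.7
tool_pos: [0.5539, 0.092, 0.0827]
tool_rot: [-3.14, -0.002, -0.609]
contact_force: [-0.1, 0.1, 3.4]
opening: 0.0203
grip_force: 14.0
```

Emit:
move_arm([
  [0, 0, 0, 0.1, 1],
  [0, 0, 0, 0.1, 1],
  [0, 0, 0, 0.1, 1],
  [0, 0, 0, 0.1, 1],
])

```text
time: 3.1
tool_pos: [0.5534, 0.0924, 0.0828]
tool_rot: [-3.141, -0.001, -0.205]
contact_force: [-1.8, 1.7, 5.4]
opening: 0.0225
grip_force: 16.9
```

Run:
```python
from h import *
s=monitor.observe();print(s["tool_pos"],s["tool_rot"],s["torque"],s["opening"])
a=vision.read_camera("scene")[170:310,220:360,::-1];b=vision.read_camera("side")[130:270,210:350,::-1]
cv2.imwrite("pics/w2.png",np.hstack([cv2.resize(x,(400,400),interpolation=2) for x in(a,b)]))
```

```text
[0.5533965  0.09243659 0.08278291] [-3.14094408e+00 -1.06279457e-03 -2.04986645e-01] [-0.04147095  0.63381117 -0.22914504] 0.0225371573360586
```

View pics/w2.png

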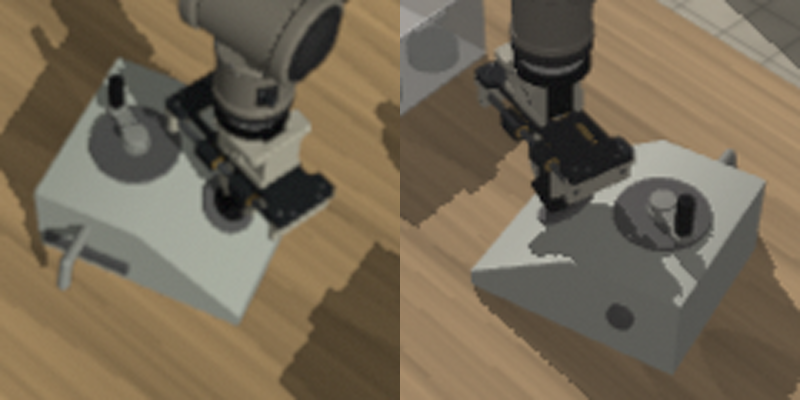

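The gripper is over the dial and clear of the crank. The opening is growing as expected for the tilted bar, so it's following. I'll keep turning.

Emit:
move_arm([
  [0, 0, 0, 0.1, 1],
  [0, 0, 0, 0.1, 1],
  [0, 0, 0, 0.1, 1],
  [0, 0, 0, 0.1, 1],
  [0, 0, 0, 0.1, 1],
  [0, 0, 0, 0.1, 1],
])

```text
time: 3.8
tool_pos: [0.5536, 0.0926, 0.0831]
tool_rot: [3.141, -0.002, 0.394]
contact_force: [-2.8, 1.9, 7.8]
opening: 0.0235
grip_force: 15.8
```

Emit:
move_arm([
  [0, 0, 0, 0.1, 1],
  [0, 0, 0, 0.1, 1],
  [0, 0, 0, 0.1, 1],
  [0, 0, 0, 0.1, 1],
  [0, 0, 0, 0.1, 1],
  [0, 0, 0, 0.1, 1],
])

```text
time: 4.4
tool_pos: [0.5536, 0.0936, 0.0834]
tool_rot: [3.141, -0.003, 0.995]
contact_force: [-3.7, 5.9, 9.3]
opening: 0.0209
grip_force: 14.9
```

Emit:
move_arm([
  [0, 0, 0, 0.1, 1],
  [0, 0, 0, 0.1, 1],
  [0, 0, 0, 0.1, 1],
  [0, 0, 0, 0.1, 1],
  [0, 0, 0, 0.1, 1],
  [0, 0, 0, 0.1, 1],
])

```text
time: 5.0
tool_pos: [0.5532, 0.0931, 0.0829]
tool_rot: [3.14, -0.001, 1.595]
contact_force: [-2.9, 3.5, 4.8]
opening: 0.0157
grip_force: 14.7
```

Emit:
move_arm([
  [0, 0, 0, 0.08, 1],
  [0, 0, 0, 0.08, 1],
  [0, 0, 0, 0.08, 1],
  [0, 0, 0, 0.08, 1],
  [0, 0, 0, 0, 1],
], newtons=30)

```text
time: 5.5
tool_pos: [0.5533, 0.0926, 0.0827]
tool_rot: [3.14, -0.001, 1.911]
contact_force: [-3.0, 1.9, 5.9]
opening: 0.0138
grip_force: 30.7
```

Run:
```python
from h import *
s=monitor.observe();print(s["tool_pos"],s["tool_rot"],s["torque"],s["opening"])
```

```text
[0.55327282 0.09263661 0.08266034] [ 3.14011561e+00 -6.39883827e-04  1.91060314e+00] [ 0.29306343  0.32052715 -0.65893591] 0.013819670623811233
```

Emit:
move_arm([
  [0, 0, 0, 0.05, 1],
  [0, 0, 0, 0.05, 1],
  [0, 0, 0, 0, 1],
])

```text
time: 5.8
tool_pos: [0.5532, 0.0925, 0.0826]
tool_rot: [3.14, -0.001, 2.009]
contact_force: [-3.2, 1.7, 5.8]
opening: 0.0154
grip_force: 33.8
```

Run:
```python
from h import *
s=monitor.observe();print(s["tool_pos"],s["tool_rot"],s["torque"],s["opening"])
```

```text
[0.55320636 0.09249066 0.08260062] [ 3.14025396e+00 -6.55290900e-04  2.00866819e+00] [ 0.18181274  0.33078502 -0.92112693] 0.015409418592148323
```

Torque is climbing and the fingers are being forced apart, so the dial is at its stop. I'll release, lift and check.

Emit:
move_arm([
  [0, 0, 0, 0, 0.3],
  [0, 0, 0, 0, 0],
  [0, 0, 0, 0, 0],
  [0, 0, 30, 0, 0],
  [0, 0, 40, 0, 0],
  [0, 0, 40, 0, 0],
  [0, 0, 35, 0, 0],
  [0, -20, 0, 0, 0],
  [0, -20, 0, 0, 0],
  [0, 0, 0, 0, 0],
  [0, 0, 0, 0, 0],
])

```text
time: 6.9
tool_pos: [0.553, 0.052, 0.2265]
tool_rot: [-3.141, -0.001, 2.01]
contact_force: [-0.6, -1.0, -0.4]
opening: 0.046
grip_force: 0.0
```

Run:
```python
from h import *
s=monitor.observe();print(s["tool_pos"],s["tool_rot"],s["qpos"].round(2),s["opening"])
im=vision.read_camera("wrist")[:,:,::-1];cv2.imwrite("pics/w3.png",im)
```

```text
[0.55297524 0.05202547 0.22650855] [-3.14149074e+00 -5.00168219e-04  2.00961641e+00] [-0.04  0.4   1.44  0.    1.3  -0.48] 0.04600943294858984
```

View pics/w3.png

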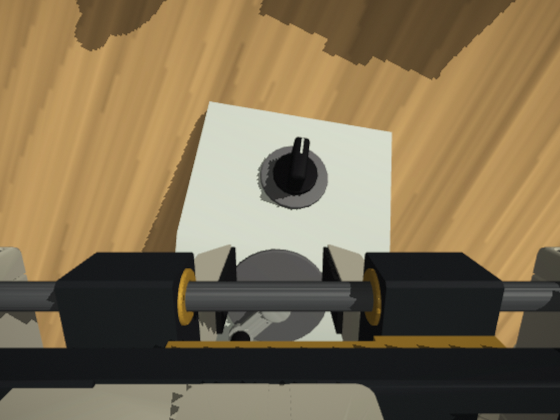

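The dial's bar now points straight up the slope, with the mark at (304,143) towards the low end. Next I'll measure the mark angle and move back so the wrist camera sees the crank.

Emit:
move_arm([
  [12, -30, 10, -0.1, 0],
  [12, -30, 10, -0.05, 0],
  [12, -30, 10, 0, 0],
  [10, -20, 0, 0, 0],
  [0, 0, 0, 0, 0],
  [0, 0, 0, 0, 0],
])

```text
time: 7.55
tool_pos: [0.5989, -0.0573, 0.256]
tool_rot: [-3.141, -0.001, 1.861]
contact_force: [0.6, -0.5, -0.2]
opening: 0.0458
grip_force: 0.0
```

Run:
```python
from h import *
z=np.load("pose.npz");R,t=z["R"],z["t"]
n=R@[-np.sin(.6109),0,np.cos(.6109)];u=R@[np.cos(.6109),0,np.sin(.6109)];v=np.cross(n,u)
top=R@[-.06,0,.063]+t+.044*n
def mark(im,s):
    K,T=camT("wrist",s);c=proj(K,T,top);x,y=c.round().astype(int)
    g=im[y-28:y+28,x-25:x+25].min(2);k=(g>130)
    nn,l,st,ce=cv2.connectedComponentsWithStats(k.astype(np.uint8))
    for i in range(1,nn):
        if 5<st[i,4]<200:
            ys,xs=np.nonzero(l==i);P=np.array([onplane(K,T,(a+x-25,b+y-28),top,n)-top for a,b in zip(xs,ys)])
            q=np.c_[P@u,P@v];w,V=np.linalg.eigh(np.cov(q.T));d=V[:,1];d=d if d@q.mean(0)>0 else -d
            print("mark area",st[i,4],"centre mm",q.mean(0)*1e3,"theta axis",-np.arctan2(-d[1],-d[0]))
s={"tool_pos":[.55297524,.05202547,.22650855],"tool_rot":[-3.1415,-.0005,2.0096]}
mark(cv2.imread("pics/w3.png"),s)
s=monitor.observe();im=vision.read_camera("wrist")[:,:,::-1].copy();cv2.imwrite("pics/w4.png",im);mark(im,s)
K,T=camT("wrist",s)
print(s["tool_pos"],s["tool_rot"],"axis px",proj(K,T,R@[.05,0,.107]+t),proj(K,T,R@[.05,0,.13]+t))
```

```text
bash:   805 Segmentation fault         python3 - <<'E'
from h import *
z=np.load("pose.npz");R,t=z["R"],z["t"]
n=R@[-np.sin(.6109),0,np.cos(.6109)];u=R@[np.cos(.6109),0,np.sin(.6109)];v=np.cross(n,u)
top=R@[-.06,0,.063]+t+.044*n
def mark(im,s):
    K,T=camT("wrist",s);c=proj(K,T,top);x,y=c.round().astype(int)
    g=im[y-28:y+28,x-25:x+25].min(2);k=(g>130)
    nn,l,st,ce=cv2.connectedComponentsWithStats(k.astype(np.uint8))
    for i in range(1,nn):
        if 5<st[i,4]<200:
            ys,xs=np.nonzero(l==i);P=np.array([onplane(K,T,(a+x-25,b+y-28),top,n)-top for a,b in zip(xs,ys)])
            q=np.c_[P@u,P@v];w,V=np.linalg.eigh(np.cov(q.T));d=V[:,1];d=d if d@q.mean(0)>0 else -d
            print("mark area",st[i,4],"centre mm",q.mean(0)*1e3,"theta axis",-np.arctan2(-d[1],-d[0]))
s={"tool_pos":[.55297524,.05202547,.22650855],"tool_rot":[-3.1415,-.0005,2.0096]}
mark(cv2.imread("pics/w3.png"),s)
s=monitor.observe();im=vision.read_camera("wrist")[:,:,::-1].copy();cv2.imwrite("pics/w4.png",im);mark(im,s)
K,T=camT("wrist",s)
print(s["tool_pos"],s["tool_rot"],"axis px",proj(K,T,R@[.05,0,.107]+t),proj(K,T,R@[.05,0,.13]+t))
E
```

View pics/w4.png

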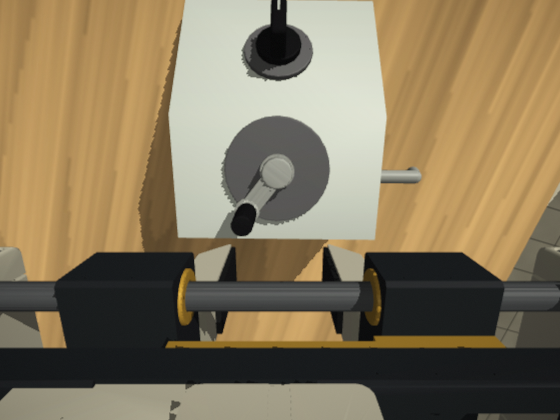

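The view is now square to the doser. The dial bar is straight up the slope at x≈279, the hub cap is at (278,171), and the handle runs from (250,205) up to its top near (241,226).

Run:
```python
from h import *
z=np.load("pose.npz");R,t=z["R"],z["t"]
n=R@[-np.sin(.6109),0,np.cos(.6109)];u=R@[np.cos(.6109),0,np.sin(.6109)];v=np.cross(n,u)
top=R@[-.06,0,.063]+t+.044*n
s0={"tool_pos":np.array([.55297524,.05202547,.22650855]),"tool_rot":np.array([-3.1415,-.0005,2.0096])}
K,T=camT("wrist",s0)
im=cv2.imread("pics/w3.png");g=im[130:170,285:320].min(axis=2);k=np.uint8((g>110))
m=k.copy();nn,l=cv2.connectedComponents(m)
for i in range(1,nn):
    ys,xs=np.nonzero(l==i)
    if 5<len(xs)<150:
        P=np.array([onplane(K,T,(a+285,b+130),top,n)-top for a,b in zip(xs,ys)]);q=np.c_[P@u,P@v]
        w,V=np.linalg.eigh(np.cov(q.T));d=V[:,1];d=-d*np.sign(d[0])
        print(len(xs),"mark mm",q.mean(0)*1e3,"theta",-np.arctan2(-d[1],-d[0]))
s=monitor.observe();K,T=camT("wrist",s)
im=cv2.imread("pics/w4.png");g=im.max(axis=2)[195:245,220:262];k=np.uint8(g<45)
ys,xs=np.nonzero(k);pts=np.c_[xs+220,ys+195].astype(np.float32);print("blob",len(pts),cv2.minAreaRect(pts))
ax=R@[.05,0,.13]+t;print("axis px",proj(K,T,ax),"hub px obs -> local",(R.T@(onz(K,T,(278,171),.13)-t)).round(4))
c=pts.mean(0);P=onz(K,T,c,.149);print("handle centre",P,(R.T@(P-t)).round(4))
L=R.T@(P-t);a=np.arctan2(-L[1],L[0]-.05);print("angle",a,"r",np.hypot(L[1],L[0]-.05))
print(s["tool_pos"],s["tool_rot"],"crank axis",ax)
```

```text
blob 583 ((243.62066650390625, 219.44827270507812), (20.79787826538086, 32.68238067626953), 21.801406860351562)
axis px [276.94369385 175.46125628] hub px obs -> local [0.046  0.0009 0.13  ]
handle centre [ 0.57128541 -0.07341397  0.149     ] [ 0.0853 -0.0286  0.149 ]
angle 0.6811534271142287 r 0.04547623404623394
[ 0.59868487 -0.05677004  0.25617467] [-3.14069995e+00 -1.14470464e-03  1.86155662e+00] crank axis [ 0.58881979 -0.03145406  0.13      ]
```

Run:
```python
from h import *
z=np.load("pose.npz");R,t=z["R"],z["t"]
for nm,p,h in(("side",(450,235),.225),("scene",(140,157),.225),("side",(422,285),.19),("scene",(182,132),.19),("side",(371,292),.1),("side",(446,237),.1)):
    k,T=camT(nm);print(nm,p,onz(k,T,p,h).round(3))
a=np.r_[.68+np.arange(0,33)*.2,7.16]
P=np.array([R@[.05+.045*np.cos(x),-.045*np.sin(x),0]+t for x in a])*1e3
Q=P.round();print("start",P[0].round(1));D=np.diff(Q,axis=0)[:,:2].astype(int).tolist()
for i in range(0,33,11):print(D[i:i+11],Q[i+11][:2] if i+11<len(Q) else Q[-1][:2])
print(a[-3:])
```

```text
side (450, 235) [ 0.686 -0.418  0.225]
scene (140, 157) [ 0.731 -0.422  0.225]
side (422, 285) [ 0.541 -0.444  0.19 ]
scene (182, 132) [ 0.555 -0.434  0.19 ]
side (371, 292) [ 0.501 -0.349  0.1  ]
side (446, 237) [ 0.791 -0.384  0.1  ]
start [571.5 -73.    0. ]
[[-8, 4], [-7, 6], [-6, 7], [-4, 8], [-2, 9], [-1, 9], [1, 9], [3, 8], [4, 8], [6, 7], [7, 5]] [565.   7.]
[[9, 4], [8, 2], [9, 0], [9, -1], [9, -3], [7, -5], [7, -6], [5, -7], [4, -8], [2, -9], [0, -9]] [634. -35.]
[[-2, -9], [-3, -8], [-5, -8], [-7, -6], [-7, -5], [-8, -4], [-9, -1], [-9, 0], [-9, 2], [-8, 3], [-3, 2]] [564. -69.]
[6.88 7.08 7.16]
```

The caddy is far away (y < -0.35), so I'll go over the handle, down and grip.

Emit:
move_arm([
  [-14, -8, 0, 0, 0],
  [-13, -8, 0, 0, 0],
  [0, 0, -30, 0, 0],
  [0, 0, -30, 0, 0],
  [0, 0, -30, 0, 0],
  [0, 0, -20, 0, 0],
  [0, 0, -9, 0, 0],
  [0, 0, 0, 0, 0],
  [0, 0, 0, 0, 1],
  [0, 0, 0, 0, 1],
  [0, 0, 0, 0, 1],
  [0, 0, 0, 0, 1],
], newtons=25)

```text
time: 8.8
tool_pos: [0.5724, -0.074, 0.1385]
tool_rot: [3.14, 0.001, 1.861]
contact_force: [3.9, 1.1, 1.0]
opening: 0.0185
grip_force: 4.1
```

Emit:
move_arm([
  [-8, 4, 0, 0, 1],
  [-7, 6, 0, 0, 1],
  [-6, 7, 0, 0, 1],
  [-4, 8, 0, 0, 1],
])

```text
time: 9.2
tool_pos: [0.547, -0.0485, 0.1384]
tool_rot: [3.14, 0.001, 1.861]
contact_force: [5.4, -0.4, 2.2]
opening: 0.0181
grip_force: 25.0
```

Emit:
move_arm([
  [-2, 9, 0, 0, 1],
  [-1, 9, 0, 0, 1],
  [1, 9, 0, 0, 1],
  [3, 8, 0, 0, 1],
  [4, 8, 0, 0, 1],
  [6, 7, 0, 0, 1],
  [7, 5, 0, 0, 1],
])

```text
time: 9.9
tool_pos: [0.5649, 0.0062, 0.1383]
tool_rot: [-3.141, 0.001, 1.861]
contact_force: [0.8, -5.1, 8.2]
opening: 0.0177
grip_force: 25.0
```

Emit:
move_arm([
  [9, 4, 0, 0, 1],
  [8, 2, 0, 0, 1],
  [9, 0, 0, 0, 1],
  [9, -1, 0, 0, 1],
  [9, -3, 0, 0, 1],
  [7, -5, 0, 0, 1],
  [7, -6, 0, 0, 1],
  [5, -7, 0, 0, 1],
  [4, -8, 0, 0, 1],
  [2, -9, 0, 0, 1],
  [0, -9, 0, 0, 1],
])

```text
time: 11.0
tool_pos: [0.6341, -0.0345, 0.1383]
tool_rot: [3.141, -0.002, 1.862]
contact_force: [0.4, 2.5, 7.1]
opening: 0.0178
grip_force: 25.0
```

Emit:
move_arm([
  [-2, -9, 0, 0, 1],
  [-3, -8, 0, 0, 1],
  [-5, -8, 0, 0, 1],
  [-7, -6, 0, 0, 1],
  [-7, -5, 0, 0, 1],
  [-8, -4, 0, 0, 1],
  [-9, -1, 0, 0, 1],
  [-9, 0, 0, 0, 1],
  [-9, 2, 0, 0, 1],
])

```text
time: 11.9
tool_pos: [0.5751, -0.0749, 0.1384]
tool_rot: [3.141, 0.001, 1.861]
contact_force: [2.1, -0.5, 6.1]
opening: 0.0178
grip_force: 25.0
```

Now at about 6.88 rad. I'll creep on to the stop.

Emit:
move_arm([
  [-4, 2, 0, 0, 1],
  [-4, 2, 0, 0, 1],
  [-3, 2, 0, 0, 1],
  [0, 0, 0, 0, 1],
])

```text
time: 12.3
tool_pos: [0.5658, -0.0705, 0.1385]
tool_rot: [3.138, 0.005, 1.861]
contact_force: [7.3, -8.7, 2.0]
opening: 0.0182
grip_force: 25.0
```

Emit:
move_arm([
  [-3, 2, 0, 0, 1],
  [0, 0, 0, 0, 1],
])

```text
time: 12.5
tool_pos: [0.5654, -0.0698, 0.1387]
tool_rot: [3.133, 0.009, 1.861]
contact_force: [15.5, -13.5, -4.0]
opening: 0.0181
grip_force: 25.0
```

The force rises and the motion stalls, so the crank is at its stop. I'll release, lift clear and check.

Emit:
move_arm([
  [0, 0, 0, 0, 0.3],
  [0, 0, 0, 0, 0],
  [0, 0, 0, 0, 0],
  [0, 0, 30, 0, 0],
  [0, 0, 40, 0, 0],
  [0, 0, 40, 0, 0],
  [15, -10, 10, 0, 0],
  [15, -10, 0, 0, 0],
  [0, 20, 0, 0, 0],
  [0, 10, 0, 0, 0],
  [0, 0, 0, 0, 0],
  [0, 0, 0, 0, 0],
])

```text
time: 13.7
tool_pos: [0.5905, -0.0566, 0.2575]
tool_rot: [-3.141, -0.0, 1.862]
contact_force: [0.8, -0.1, -0.3]
opening: 0.0456
grip_force: 0.0
```

Run:
```python
from h import *
z=np.load("pose.npz");R,t=z["R"],z["t"]
s=monitor.observe();im=vision.read_camera("wrist")[:,:,::-1].copy();cv2.imwrite("pics/w5.png",im)
K,T=camT("wrist",s);print(s["tool_pos"],s["tool_rot"],s["contact_force"],s["time"])
for a in(6.9,7.0,7.1):print(a,proj(K,T,R@[.05+.045*np.cos(a),-.045*np.sin(a),.171]+t))
n=R@[-np.sin(.6109),0,np.cos(.6109)];u=R@[np.cos(.6109),0,np.sin(.6109)]
top=R@[-.06,0,.063]+t+.044*n
print("bar ends if 0",proj(K,T,top+.021*u),proj(K,T,top-.021*u))
sc=vision.read_camera("scene")[:,:,::-1];cv2.imwrite("pics/fin.png",np.hstack([cv2.resize(sc[100:380,60:460],(400,300)),cv2.resize(im[:300],(400,300))]))
```

```text
[ 0.59054821 -0.0566098   0.25750375] [-3.14061779e+00 -1.62415389e-04  1.86193747e+00] [ 0.78081257 -0.07183317 -0.31540053] 13.7
6.9 [253.59358514 231.6178852 ]
7.0 [249.1207906  228.29814704]
7.1 [244.98281915 224.55658052]
bar ends if 0 [286.8286502   36.69491439] [286.72792006   0.84904726]
```

View pics/w5.png

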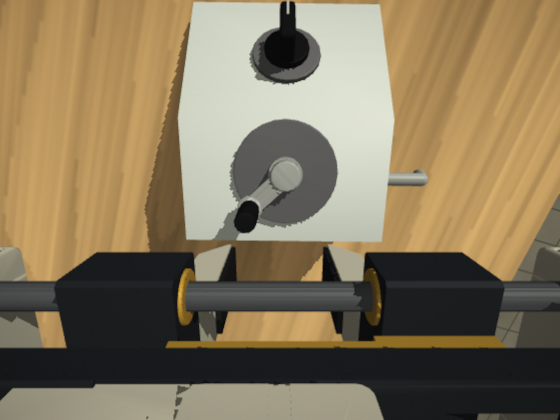

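View pics/fin.png

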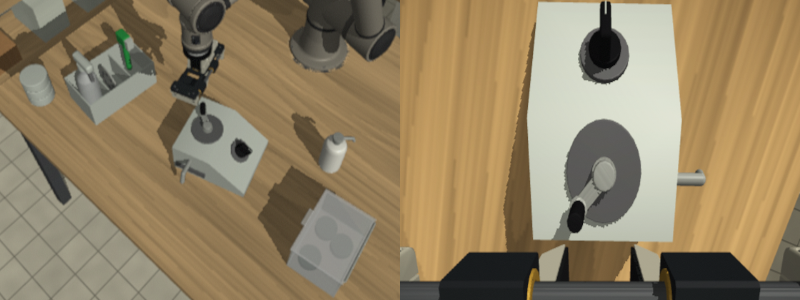

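The crank handle's top is at about (245,223), which matches the 7.1 rad stop. The dial bar is upright at x≈288 against a predicted 287. Nothing around the doser has moved.

```bash
python3 -c "
from cell import workorder
print(workorder.hand_in())"
```

```text
the job is handed in; nothing more can be done
None
```

I turned the dial fully anticlockwise to its stop, then wound the crank clockwise to its stop at about 7.1 rad; both are released, the caddy, bin and dispenser look undisturbed, and the job was handed in at about 14 s, but no verdict came back.

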